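# Unlock the thread tension stand and hold its arm wound back

### The job

The thread tension stand is still secured by its red travel lock: turn the red bayonet plug until its bar grip is in line with the two white marks on the socket, lift it out and put it in the small wooden tray. Then swing the stand's steel tension arm, the one with the black handle, against its spring, all the way to its far stop and keep holding it there: the program finishes while the arm is still held at the stop. Leave the mug, the loupe and the eraser where they are.

Things in the scene. Friction and masses are not known exactly. Their poses are not given: they have to be found in the camera images.
- stand: Thread tension stand: green base plate 210 (x) x 200 (y) x 10 mm fixed to the table, with an aluminium socket block, a pivoted steel arm, two stop posts (48 mm high), a wire eyelet (48 mm) and a thread spool (52 mm). Origin: centre of the plate's underside, on the table; z up. The socket's notches and its two white marks run along the stand's own x axis.
- socket (a point): Centre of the socket mouth, on the top face of the aluminium block, 34 mm above the table; axes parallel to the stand's. The block is 60 x 50 mm. Its mouth is a 16.5 mm square hole with two notches, 13 mm wide, that make it 31 mm long along the stand's x; the top is 8 mm thick and hollow below.
- plug_grip (a point): Centre of the bar grip of the red lock plug (loose, about 60 g, captive by its bayonet lug); z up. The bar is 38 mm long along this point's x, 12 mm thick along y (pinch it there), 28 mm high. Below it: a thin 8 mm neck, then a collar 36 mm across, 14 mm high, sitting on the socket (its underside 36 mm below this point), which blocks the arm while the plug is in.
- plug_foot (a point): Centre of the underside of the lock plug, 53 mm below plug_grip; here a cross lug 26 x 6 x 6 mm, parallel to the bar, ends a stem 14 mm across. At the start the bar stands 1.05 to 1.5 rad counterclockwise (from above) of the stand's x; turned clockwise (it turns almost freely) to within 0.2 rad of the stand's x, the lug passes the notches and the plug lifts straight out; 17 mm frees it.
- tension_arm (a joint): Angle of the tension arm about the vertical pivot, rad: 0 at rest, where its spring holds it, 1.1 at the far stop; grows counterclockwise seen from above. Spring torque 0.3 N m at rest, rising evenly to 0.85 N m at the far stop (about 5.3 N at the handle); let go, the arm springs back. With the lock plug in, it cannot swing more than about 0.1 rad.
- handle (a point): Point on the axis of the black upright handle at the arm's end, 74 mm above the table. The handle is a smooth round post 16 mm in diameter, from 46 to 92 mm above the table, 160 mm from the pivot axis, fixed to the arm. The arm itself is a flat bar 16 mm wide, 38.5 to 46 mm above the table.
- pivot (a point): On the vertical axis of the arm's pivot, 42 mm above the table. The pivot is 26 mm wide and its top is 48 mm above the table.
- tray: Small open wooden tray (loose, 0.35 kg), 150 mm (its x) x 120 mm (its y), 30 mm high, walls and floor 4 mm thick. Origin: centre of its underside, on the table.
- mug: Green and white tea mug, 78 mm across, 116 mm with its handle, 101 mm high; bystander. Origin: centre of its underside.
- loupe: Black stand loupe, 37 mm in diameter, 38 mm high; bystander. Origin: centre of its underside.
- eraser: Eraser in a blue sleeve, 23 x 40 x 13 mm; bystander. Origin: centre of its underside.
There are look-alikes about, which are no part of the job. What is meant by the part that bears plug_grip is not pink, turquoise or yellow, and is the smaller of those in its own colour.

How it is judged:
By the outcome, as a careful person would: the job done as asked, in the order asked, and still so for the second after the job is handed in, while the arm keeps its last pose, push and grip.
It also fails if it takes over 64 s, if anything falls off the work surface, if the arm or the gripper's body presses on something with over 40 N, if the wrist force passes 120 N, or if a joint passes its speed limit or range.

### The arm

A 6-joint arm with a two-finger parallel gripper is mounted at the origin on a cart in front of the work surface, level with it; the furniture and walls round the work are solid. World frame = base frame: x ahead of the robot, y to its left, z up, the work surface at z = 0. Lengths are in m, angles in rad, forces in N, time in s.
With the tool pointing down it reaches from about 0.375 to 0.9 m from the base axis. Payload 3.1 kg.
Tool frame: the origin (TCP) lies between the finger pads; the fingertips stand 17 mm ahead of it and the grasp point (between the pads) lies 2 mm behind it (robot.nose_length is the distance from the TCP to the fingertips, in m); z points along the fingers, y is the line along which they close (so a half turn about z gives the same grasp; the last joint's range is limited). The gripper opens to 87 mm and grips with 3 to 60 N. Pads are 19 mm wide; open, the fingers measure 117 mm over their backs; the gripper's body (75 mm by 190 mm) begins 51 mm behind the grasp point.
Start: joints at [1.056, 0.527, 1.433, -0, 1.181, -0.178], TCP at [0.206, 0.59, 0.24] pointing down, gripper open.
Joint ranges: [-3.08, 3.08], [-0.75, 2.2], [0.22, 2.44], [-1.43, 4.57], [0, 2.65], [-2.85, 2.85]. Speed limits (rad/s): [2.79, 2.79, 3.14, 3.14, 3.14, 3.14].

### API

Orientations are given as a unit quaternion [x, y, z, w].
In Python, from rig import robot, cams gives the robot as it stands.
- The arm moves only by the shell command python3 -m pendant 'ROWS' [FORCE]. ROWS is JSON, a list of rows, each an object with "jaw": the opening, from 0 (shut) to 1 (fully open); "linear": the shift along the tool's x, y, z in cm, a list of three; "twist": the turn about the tool's z in degrees. A call has 1 to 12 rows; each row shifts and turns the commanded pose from where the row before left it, along the tool's axes as they then stand; what a row does not reach is not made up. A row lasts 1/12 s, in which the tool goes at most 41.7 mm and 7.16 degrees, less where a joint would pass 70% of its speed; a pose out of reach is approached as far as the arm can. A call is refused whole if a number of a shift passes 4.17 or a number of a turn 7.16, either way. A call with a gripper value outside its range is refused whole. The fingers move at their own pace and stop on an object; FORCE is the grip in N (left out, the last holds). Time passes only in rows, so rows that do not move let the fingers close. It gives the time, the measured TCP pose, the force, the opening and the grip force at its end, in the units of the state.
- robot.get_obs(): the state, without advancing time (a new reading comes with each control period).
- cams.camera(name): name is "scene" or "top" or "wrist"; returns a dict with "color" (384x512x3 uint8, blue, green, red), "depth" (384x512 float32, m along the optical axis (not along the pixel's ray), 0 where there is no reading), "fov_y" (degrees; the focal length in pixels is half the picture's height over the tangent of half this angle, whatever the lens; pixels are square), "cx", "cy" (the principal point, pixels), "k1" (the pictures are not rectified: a ray, as slopes to the right and down, at radius r is drawn at 1 + k1 r^2 times it, then the intrinsics apply), "view" (4x4, takes a point from world to camera coordinates). Camera axes: x right, y down, z forward; pixel columns grow to the right and rows downward; lengths in m; the calibration is good to about 2 mm. A picture is of the moment at which its call begins.
- robot.hand_in(): hands the job in; it is judged then, once.
The state is a dict: "time": time; "q": joint angles; "joint_velocities": joint speeds; "joint_torque": joint torques, N m; "position": TCP position; "tool_rot": TCP orientation; "ft_force": force on the tool from outside, world axes, zero at the start; "moment": the same for the moment, N m; "grip_width": finger opening in m; "grip_force": force on a finger pad.
Only numpy, scipy, OpenCV 4.12 (cv2) and the standard library are available. Lean on these libraries where they do the work, as an engineer would, in place of code of your own. Each camera call takes 0.05 s, during which the arm holds its last target. There are 200 camera calls.

## Working session

There is one attempt and no reset: what is moved stays moved. The work goes in short steps, Python scripts to look and compute and a shell command to move; the robot and the scene stay as the last step left them, time stands still between calls to the robot, and variables do not carry over. Pictures are saved under pics/ and viewed, at most 10 in all, crops included, and the job is handed in when it is done.

```bash
ls; mkdir -p pics
cat > h.py <<'E'
import numpy as np, cv2
from rig import robot, cams
def shot(n):
    c=cams.camera(n); np.save(f'/tmp/{n}.npy',c,allow_pickle=True); return c
def load(n): return np.load(f'/tmp/{n}.npy',allow_pickle=True).item()
def ray(c,u,v):
    f=c['color'].shape[0]/2/np.tan(np.radians(c['fov_y'])/2)
    d=np.array([(u-c['cx'])/f,(v-c['cy'])/f]); s=d.copy()
    for _ in range(20): s=d/(1+c['k1']*(s@s))
    V=np.array(c['view']); R=V[:3,:3]; return -R.T@V[:3,3], R.T@np.array([s[0],s[1],1])
def onz(c,u,v,z):
    o,d=ray(c,u,v); return o+d*(z-o[2])/d[2]
def dep(c,u,v):
    o,d=ray(c,u,v); return o+d*c['depth'][int(round(v)),int(round(u))]
E
python3 - <<'E'
from h import *
s=shot('scene');t=shot('top')
cv2.imwrite('pics/s.png',cv2.resize(s['color'],(768,576)));cv2.imwrite('pics/t.png',cv2.resize(t['color'],(768,576)))
E
```

```text
pics
```

View pics/s.png

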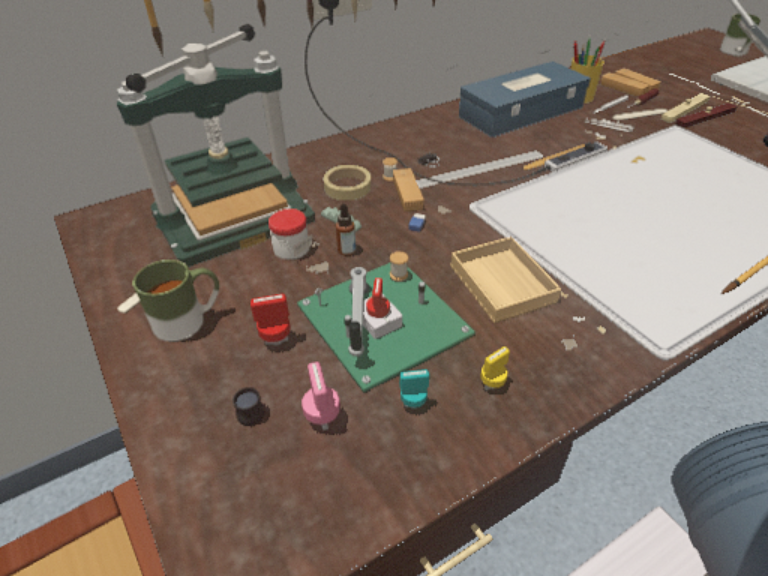

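View pics/t.png

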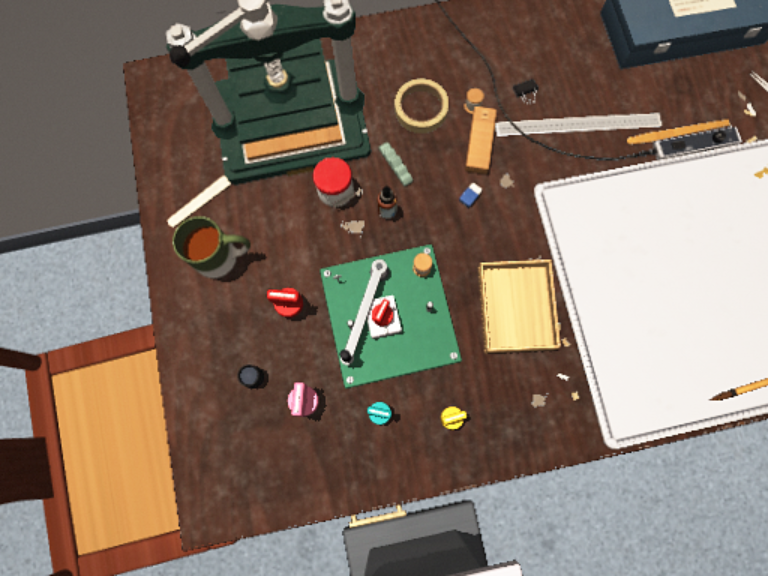

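Candidates for the red plug (top view, 768x576 px): small red plug in the socket (383,313), larger red plug loose on the table (285,300), pink (303,400), turquoise (380,413), yellow (453,418) and the red jar lid (333,175). I choose the small red one in the socket. The arm's handle is at (346,356), its pivot at (379,268), and the tray is at (519,307).

Run:
```python
from h import *
t=load('top')
k=1/1.5
for n,u,v,z in [('grip',384,311,.084),('bigred',285,297,.09),('handle',346,356,.092),('pivot',379,268,.048),('stopfar?',430,306,.048),('stopnear',350,323,.048),('spool',423,262,.052),
 ('trayTL',481,263,.03),('trayTR',551,262,.03),('trayBR',558,350,.03),('trayBL',487,352,.03),('pTL',321,270,.01),('pTR',431,245,.01),('pBR',461,361,.01),('pBL',346,386,.01),('mug',205,243,.1),('loupe',250,376,.038),('pink',303,400,.08),('turq',380,413,.06),('yel',453,418,.06)]:
    print(n,onz(t,u*k,v*k,z).round(3),dep(t,u*k,v*k).round(3))
c=t['color'][185:235,225:285]
cv2.imwrite('pics/c.png',cv2.resize(c,(720,600),interpolation=cv2.INTER_CUBIC))
print(robot.get_obs())
```

```text
grip [ 0.572 -0.034  0.084] [ 0.572 -0.034  0.083]
bigred [0.625 0.113 0.09 ] [0.625 0.113 0.091]
handle [0.514 0.038 0.092] [0.514 0.038 0.091]
pivot [ 0.652 -0.041  0.048] [ 0.651 -0.041  0.05 ]
stopfar? [ 0.572 -0.109  0.048] [ 0.571 -0.109  0.052]
stopnear [0.572 0.023 0.048] [0.571 0.023 0.051]
spool [ 0.646 -0.114  0.052] [ 0.645 -0.114  0.055]
trayTL [ 0.63  -0.212  0.03 ] [ 0.63  -0.212  0.03 ]
trayTR [ 0.607 -0.328  0.03 ] [ 0.614 -0.339 -0.001]
trayBR [ 0.46 -0.3   0.03] [ 0.462 -0.308  0.001]
trayBL [ 0.481 -0.185  0.03 ] [ 0.484 -0.19   0.003]
pTL [0.68  0.055 0.01 ] [0.68  0.055 0.012]
pTR [ 0.684 -0.139  0.01 ] [ 0.684 -0.139  0.009]
pBR [ 0.478 -0.143  0.01 ] [ 0.479 -0.144 -0.   ]
pBL [0.477 0.051 0.01 ] [0.477 0.051 0.009]
mug [0.736 0.222 0.1  ] [0.751 0.232 0.06 ]
loupe [0.522 0.198 0.038] [0.523 0.199 0.034]
pink [0.463 0.115 0.08 ] [0.463 0.115 0.08 ]
turq [0.421 0.005 0.06 ] [0.421 0.005 0.065]
yel [ 0.39  -0.104  0.06 ] [ 0.39  -0.103  0.065]
{'time': 0.1, 'q': array([ 1.05649480e+00,  5.28341947e-01,  1.43376785e+00, -1.39368432e-05,
        1.18142169e+00, -1.78489205e-01]), 'joint_velocities': array([ 0.00028555, -0.00260914, -0.00425035,  0.00043599, -0.00012314,
        0.00109298]), 'joint_torque': array([-3.36757203e-04, -4.40985310e+01, -1.77150983e+01,  6.34569791e-02,
        5.35036891e-02, -5.11703115e-05]), 'position': array([0.20561505, 0.58954345, 0.23869068]), 'tool_rot': array([ 1.67115633e-01,  9.85936826e-01, -9.14024640e-04, -3.23065011e-04]), 'ft_force': array([-0.60825786, -0.31765114,  0.50175964]), 'moment': array([ 0.00933386,  0.02475531, -0.03120716]), 'grip_force': 0.0, 'grip_width': 0.08699344771552263}
```

View pics/c.png

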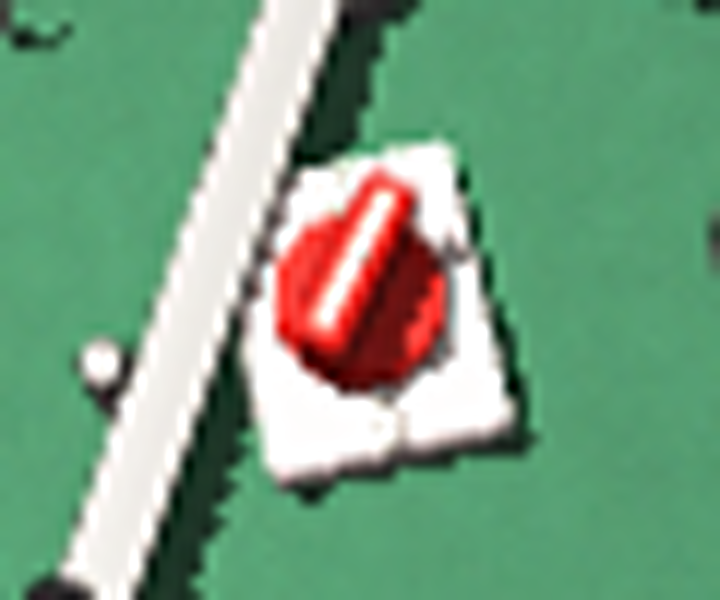

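The crop shows the small red plug in the white socket block. Its bar runs from (385,185) to (325,335) in the crop, and it is oblique to the block. That confirms the choice.

Run:
```python
from h import *
t=load('top')
f=lambda p,z:onz(t,p[0]/12+225-.5,p[1]/12+185-.5,z)
for n,p,z in [('bar1',(383,182),.084),('bar2',(328,335),.084),('b1',(295,170),.034),('b2',(450,140),.034),('b3',(515,405),.034),('b4',(275,485),.034),('mark',(400,420),.034)]: print(n,f(p,z).round(4))
a=f((383,182),.084);b=f((328,335),.084);d=a-b;print(np.degrees(np.arctan2(d[1],d[0])),np.linalg.norm(d),(a+b)/2)
# plate edges by mask
hsv=cv2.cvtColor(t['color'],cv2.COLOR_BGR2HSV)
m=cv2.inRange(hsv,(65,90,60),(90,255,255));m[:150]=0;m[265:]=0
m=cv2.morphologyEx(m,cv2.MORPH_OPEN,np.ones((3,3)))
c=max(cv2.findContours(m,0,2)[0],key=cv2.contourArea)
w=np.array([onz(t,*q[0],.01)[:2] for q in c],np.float32)
print(cv2.minAreaRect(w*1000))
# tray
m=cv2.inRange(hsv,(15,60,90),(35,255,255));m[:,:310]=0;m[:,385:]=0;m[:165]=0;m[245:]=0
c=max(cv2.findContours(m,0,2)[0],key=cv2.contourArea)
w=np.array([onz(t,*q[0],.03)[:2] for q in c],np.float32)
print(cv2.minAreaRect(w*1000))
```

```text
bar1 [ 0.5899 -0.0383  0.084 ]
bar2 [ 0.5623 -0.0216  0.084 ]
b1 [ 0.6073 -0.0227  0.034 ]
b2 [ 0.6069 -0.0554  0.034 ]
b3 [ 0.5496 -0.0568  0.034 ]
b4 [ 0.5437 -0.0054  0.034 ]
mark [ 0.5515 -0.0331  0.034 ]
-31.244246962224842 0.03231614042580079 [ 0.57612419 -0.02996414  0.084     ]
((580.9019775390625, -42.806060791015625), (208.62693786621094, 198.1800537109375), 0.9311565160751343)
((546.9524536132812, -260.80194091796875), (138.935302734375, 154.51560974121094), 81.90325927734375)
```

```bash
cat >> h.py <<'E'
from scipy.spatial.transform import Rotation as Ro
def rel(target):
    o=robot.get_obs(); R=Ro.from_quat(o['tool_rot']).as_matrix()
    y=R[:,1]; print('t',round(o['time'],2),'pos',o['position'].round(4),'F',o['ft_force'].round(1),'yaw_y',np.degrees(np.arctan2(y[1],y[0])).round(1),'w',round(o['grip_width'],4),'gf',round(o['grip_force'],1),'q6',o['q'][5].round(2))
    if target is not None: print('tool cm',(R.T@(np.array(target)-o['position'])*100).round(2))
E
python3 -m pendant '[{"jaw":1,"linear":[-3.0,-2.7,0],"twist":0},{"jaw":1,"linear":[-3.0,-2.7,0],"twist":0},{"jaw":1,"linear":[-3.0,-2.7,0],"twist":0},{"jaw":1,"linear":[-3.0,-2.7,0],"twist":0},{"jaw":1,"linear":[-3.0,-2.7,0],"twist":0},{"jaw":1,"linear":[-3.0,-2.7,0],"twist":0},{"jaw":1,"linear":[-3.0,-2.7,0],"twist":0},{"jaw":1,"linear":[-3.0,-2.7,0],"twist":0},{"jaw":1,"linear":[-3.0,-2.7,0],"twist":0},{"jaw":1,"linear":[-3.0,-2.7,0],"twist":0},{"jaw":1,"linear":[-3.0,-2.7,0],"twist":0},{"jaw":1,"linear":[-3.0,-2.7,0],"twist":0}]'
python3 -c "
from h import *
rel((.53,-.03,.24))"
```

```text
time: 1.1
position: [0.4394, 0.1637, 0.2394]
tool_rot: [0.167, 0.986, -0.0, -0.0]
ft_force: [0.8, -0.2, 0.5]
grip_width: 0.0876
grip_force: 0.0
t 1.1 pos [0.4394 0.1637 0.2394] F [ 0.8 -0.2  0.5] yaw_y 70.8 w 0.0876 gf 0.0 q6 -1.12
tool cm [-14.94 -15.3   -0.06]
```

```bash
python3 -m pendant '[{"jaw":1,"linear":[-2.5,-2.5,0],"twist":0},{"jaw":1,"linear":[-2.5,-2.5,0],"twist":0},{"jaw":1,"linear":[-2.5,-2.5,0],"twist":0},{"jaw":1,"linear":[-2.5,-2.5,0],"twist":0},{"jaw":1,"linear":[-2.5,-2.5,0],"twist":0},{"jaw":1,"linear":[-2.5,-2.5,0],"twist":0},{"jaw":1,"linear":[0,0,0],"twist":0},{"jaw":1,"linear":[0,0,0],"twist":0}]' >/dev/null
python3 -c "
from h import *
rel(None)
w=shot('wrist');cv2.imwrite('pics/w.png',cv2.resize(w['color'],(768,576)))"
```

```text
t 1.77 pos [ 0.5317 -0.0272  0.2391] F [-0.9  0.5  0.8] yaw_y 70.6 w 0.087 gf 0.0 q6 -1.49
```

View pics/w.png

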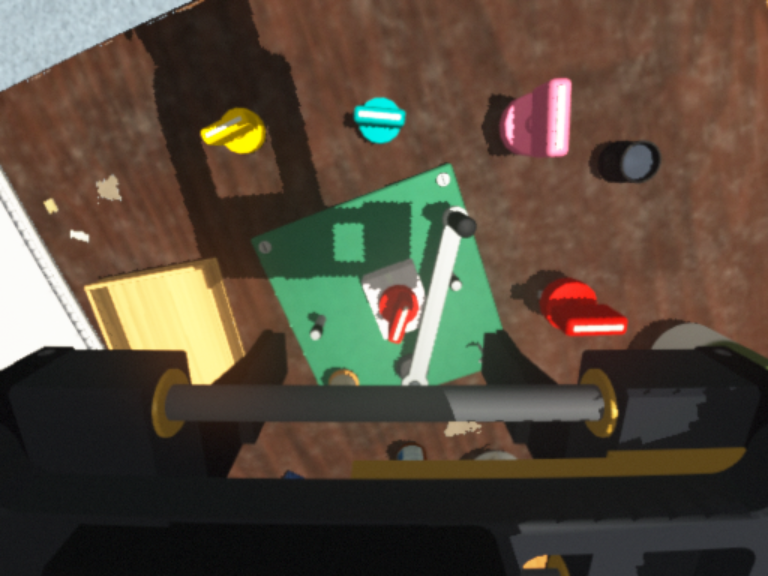

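The wrist view shows the red plug at (400,310) in its grey block, and the arm handle at (462,225). I'll zoom in to read the marks and the bar direction.

```bash
python3 -c "
from h import *
w=load('wrist');c=w['color'][160:240,220:320];c=cv2.convertScaleAbs(c,alpha=1)
cv2.imwrite('pics/w2.png',cv2.resize(c,(750,600),interpolation=cv2.INTER_CUBIC))"
```

```text
(no output)
```

View pics/w2.png

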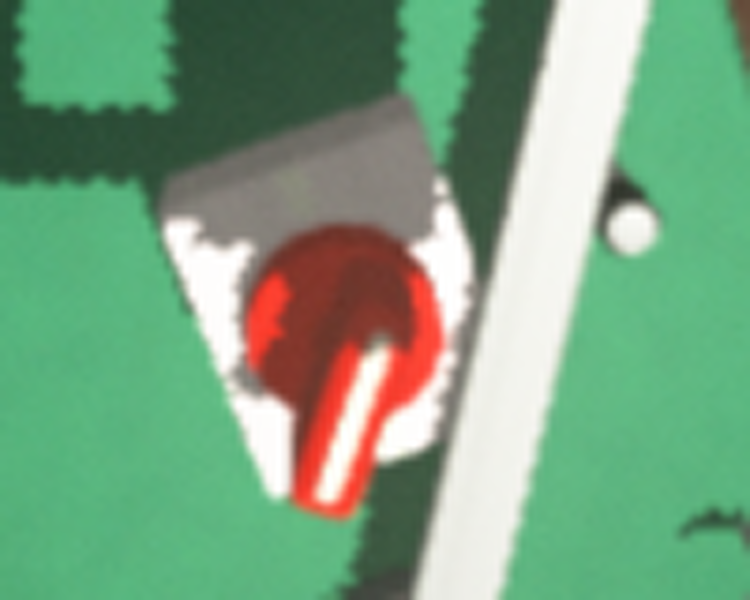

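```bash
cat >> h.py <<'E'
def cloud(c):
    h,w=c['depth'].shape; V=np.array(c['view']); f=h/2/np.tan(np.radians(c['fov_y'])/2)
    u,v=np.meshgrid(np.arange(w),np.arange(h)); d=np.stack([(u-c['cx'])/f,(v-c['cy'])/f],-1); s=d
    for _ in range(20): s=d/(1+c['k1']*(s**2).sum(-1,keepdims=True))
    z=c['depth'][...,None]; p=np.concatenate([s*z,z],-1); return (p-V[:3,3])@V[:3,:3]
E
python3 - <<'E'
from h import *
for n in ['wrist','top']:
    c=load(n);P=cloud(c);ok=c['depth']>0
    near=ok&(np.hypot(P[...,0]-.575,P[...,1]+.03)<.05)
    hsv=cv2.cvtColor(c['color'],cv2.COLOR_BGR2HSV);red=(hsv[...,1]>130)&((hsv[...,0]<10)|(hsv[...,0]>170))
    m=near&red&(P[...,2]>.078); print(n,'bar',m.sum(),cv2.minAreaRect((P[m][:,:2]*1000).astype(np.float32)))
    m=near&(P[...,2]>.06); print(n,'bar any',m.sum(),cv2.minAreaRect((P[m][:,:2]*1000).astype(np.float32)))
    m=near&(abs(P[...,2]-.034)<.004)&(hsv[...,1]<60);print(' block',m.sum(),cv2.minAreaRect((P[m][:,:2]*1000).astype(np.float32)))
    m=ok&(abs(P[...,2]-.010)<.005)&(hsv[...,0]>60)&(hsv[...,0]<95)&(hsv[...,1]>80)&(abs(P[...,0]-.58)<.13)&(abs(P[...,1]+.04)<.13);print(' plate',m.sum(),cv2.minAreaRect((P[m][:,:2]*1000).astype(np.float32)))
w=load('wrist')
for p in [(297,190)]: print('mark',onz(w,220+p[0]/7.5-.5,160+p[1]/7.5-.5,.034))
a=[onz(w,220+p[0]/7.5-.5,160+p[1]/7.5-.5,.084) for p in [(378,340),(328,512)]];d=a[0]-a[1];print(a,np.degrees(np.arctan2(d[1],d[0])))
E
```

```text
wrist bar 203 ((576.1377563476562, -29.48577308654785), (12.138964653015137, 36.56963348388672), 53.533573150634766)
wrist bar any 1281 ((571.8604125976562, -13.80038070678711), (29.23844337463379, 66.99172973632812), 16.562210083007812)
 block 744 ((576.7967529296875, -30.063861846923828), (60.45789337158203, 50.03900146484375), 0.7071067690849304)
 plate 12460 ((581.55029296875, -41.99616241455078), (209.15670776367188, 198.49827575683594), 0.9101406335830688)
top bar 49 ((575.2214965820312, -29.118717193603516), (12.050957679748535, 34.801841735839844), 53.35113525390625)
top bar any 99 ((575.8904418945312, -29.667892456054688), (12.075096130371094, 36.89509201049805), 52.94276428222656)
 block 258 ((576.5107421875, -30.128250122070312), (61.1763916015625, 49.76228332519531), 0.6920123100280762)
 plate 4863 ((581.2852172851562, -42.78772735595703), (209.41490173339844, 198.79600524902344), 0.9832038879394531)
mark [ 0.55189722 -0.02981892  0.034     ]
[array([ 0.56589604, -0.02172536,  0.084     ]), array([ 0.59137052, -0.03886548,  0.084     ])] 146.06595794584996
```

Both cameras put the bar at (0.576,-0.030) with its long axis at -36.5° in world yaw. The stand's x is at +0.9°, from the block, the plate and the mark at (0.552,-0.030). The short way into line is therefore about 37° counterclockwise, which doesn't fit the text. I'll turn it gently while watching the moment.

```bash
python3 -m pendant '[{"jaw":0.45,"linear":[-2.15,0.6,0],"twist":0},{"jaw":0.45,"linear":[-2.15,0.6,0],"twist":0},{"jaw":0.45,"linear":[0,0,3],"twist":5.7},{"jaw":0.45,"linear":[0,0,3],"twist":5.7},{"jaw":0.45,"linear":[0,0,3],"twist":5.7},{"jaw":0.45,"linear":[0,0,2],"twist":0},{"jaw":0.45,"linear":[0,0,0],"twist":0},{"jaw":0.45,"linear":[0,0,0],"twist":0}]' 10 >/dev/null
python3 -c "
from h import *
rel((.5763,-.0298,.071))
w=shot('wrist');c=w['color'];P=cloud(w);m=(w['depth']>0)&(np.hypot(P[...,0]-.575,P[...,1]+.03)<.035)&(abs(P[...,2]-.081)<.006);hsv=cv2.cvtColor(c,cv2.COLOR_BGR2HSV)
m&=(hsv[...,1]>130);print(m.sum(),m.any() and cv2.minAreaRect((P[m][:,:2]*1000).astype(np.float32)))
"
```

```text
t 2.48 pos [ 0.5743 -0.0267  0.1287] F [ 0.8 -0.4  0.4] yaw_y 53.8 w 0.0431 gf 0.0 q6 -1.18
tool cm [-0.37 -0.13  5.77]
478 ((576.188232421875, -29.10576057434082), (11.686121940612793, 36.85032272338867), 53.869049072265625)
```

```bash
python3 -m pendant '[{"jaw":0.45,"linear":[-0.3,-0.1,1.5],"twist":0},{"jaw":0.45,"linear":[0,0,1.5],"twist":0},{"jaw":0.45,"linear":[0,0,1.5],"twist":0},{"jaw":0.45,"linear":[0,0,1.25],"twist":0},{"jaw":0.45,"linear":[0,0,0],"twist":0},{"jaw":0,"linear":[0,0,0],"twist":0},{"jaw":0,"linear":[0,0,0],"twist":0},{"jaw":0,"linear":[0,0,0],"twist":0},{"jaw":0,"linear":[0,0,0],"twist":0},{"jaw":0,"linear":[0,0,0],"twist":0},{"jaw":0,"linear":[0,0,0],"twist":0}]' 12
python3 -m pendant '[{"jaw":0,"linear":[0,0,0],"twist":-3},{"jaw":0,"linear":[0,0,0],"twist":-3},{"jaw":0,"linear":[0,0,0],"twist":-3},{"jaw":0,"linear":[0,0,0],"twist":0}]'
python3 -c "
from h import *
rel(None);print(robot.get_obs()['moment'])"
```

```text
time: 3.45
position: [0.578, -0.031, 0.0728]
tool_rot: [0.312, 0.95, 0.0, 0.001]
ft_force: [0.6, 0.7, 2.4]
grip_width: 0.0118
grip_force: 12.0
time: 3.78
position: [0.5779, -0.031, 0.0728]
tool_rot: [0.236, 0.972, -0.0, 0.0]
ft_force: [-0.5, -0.1, 4.5]
grip_width: 0.012
grip_force: 12.0
t 3.78 pos [ 0.5779 -0.031   0.0728] F [-0.5 -0.1  4.5] yaw_y 62.7 w 0.012 gf 12.0 q6 -1.34
[-0.00444102  0.21101026  0.04533814]
```

```bash
python3 -m pendant '[{"jaw":0,"linear":[0,0,0],"twist":-4},{"jaw":0,"linear":[0,0,0],"twist":-4},{"jaw":0,"linear":[0,0,0],"twist":-4},{"jaw":0,"linear":[0,0,0],"twist":-4},{"jaw":0,"linear":[0,0,0],"twist":0}]'
python3 -c "
from h import *
rel(None);print(robot.get_obs()['moment'])
w=shot('wrist');cv2.imwrite('pics/w3.png',cv2.resize(w['color'][120:290,150:370],(770,595),interpolation=cv2.INTER_CUBIC))"
```

```text
time: 4.2
position: [0.5779, -0.0309, 0.0728]
tool_rot: [0.098, 0.995, -0.0, 0.0]
ft_force: [-0.3, 0.1, 5.0]
grip_width: 0.0119
grip_force: 12.0
t 4.2 pos [ 0.5779 -0.0309  0.0728] F [-0.3  0.1  5. ] yaw_y 78.7 w 0.0119 gf 12.0 q6 -1.62
[0.08304015 0.11828532 0.01859637]
```

View pics/w3.png

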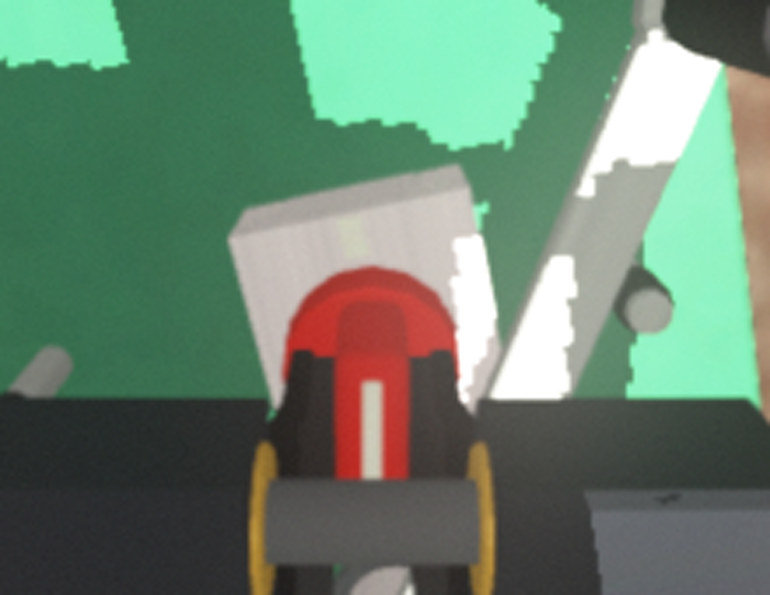

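The bar (370,430) has followed the grip freely, and the white mark shows on the block at (355,240), along the stand's x. About 12° more to go, then a gentle lift.

```bash
python3 -m pendant '[{"jaw":0,"linear":[0,0,0],"twist":-4},{"jaw":0,"linear":[0,0,0],"twist":-4},{"jaw":0,"linear":[0,0,0],"twist":-4},{"jaw":0,"linear":[0,0,0],"twist":0},{"jaw":0,"linear":[0,0,-0.3],"twist":0},{"jaw":0,"linear":[0,0,-0.3],"twist":0},{"jaw":0,"linear":[0,0,-0.3],"twist":0},{"jaw":0,"linear":[0,0,0],"twist":0}]' 20
python3 -c "
from h import *
rel(None)
w=shot('wrist');P=cloud(w);hsv=cv2.cvtColor(w['color'],cv2.COLOR_BGR2HSV)
m=(w['depth']>0)&(hsv[...,1]>150)&((hsv[...,0]<8)|(hsv[...,0]>172))&(np.hypot(P[...,0]-.577,P[...,1]+.03)<.03)
print(m.sum(),np.histogram(P[m][:,2],bins=np.arange(.03,.11,.004)))"
```

```text
time: 4.92
position: [0.5774, -0.0306, 0.0813]
tool_rot: [-0.005, 1.0, 0.0, -0.0]
ft_force: [-1.5, 1.6, 0.5]
grip_width: 0.0115
grip_force: 20.0
t 4.92 pos [ 0.5774 -0.0306  0.0813] F [-1.5  1.6  0.5] yaw_y 90.6 w 0.0115 gf 20.0 q6 -1.83
1456 (array([  0,   0,   0,   4,  43,  70, 458,  26,   0,  28,  43,  46,  52,
        53,  84, 544,   5,   0,   0]), array([0.03 , 0.034, 0.038, 0.042, 0.046, 0.05 , 0.054, 0.058, 0.062,
       0.066, 0.07 , 0.074, 0.078, 0.082, 0.086, 0.09 , 0.094, 0.098,
       0.102, 0.106]))
```

It lifts freely: the collar top is up to 56 mm. Carry it to the tray.

```bash
python3 -m pendant '[{"jaw":0,"linear":[0,0,-1.5],"twist":0},{"jaw":0,"linear":[0,0,-2.5],"twist":0},{"jaw":0,"linear":[0,0,-2.5],"twist":0},{"jaw":0,"linear":[0,0,-1.5],"twist":0},{"jaw":0,"linear":[0.55,-3.75,0],"twist":0},{"jaw":0,"linear":[0.55,-3.75,0],"twist":0},{"jaw":0,"linear":[0.55,-3.75,0],"twist":0},{"jaw":0,"linear":[0.55,-3.75,0],"twist":0},{"jaw":0,"linear":[0.55,-3.75,0],"twist":0},{"jaw":0,"linear":[0.55,-3.75,0],"twist":0},{"jaw":0,"linear":[0,0,0],"twist":0}]'
python3 -m pendant '[{"jaw":0,"linear":[0,0,0],"twist":7},{"jaw":0,"linear":[0,0,0],"twist":7},{"jaw":0,"linear":[0,0,0],"twist":7},{"jaw":0,"linear":[0,0,0],"twist":7},{"jaw":0,"linear":[0,0,0],"twist":7},{"jaw":0,"linear":[0,0,0],"twist":7},{"jaw":0,"linear":[0,0,0],"twist":7},{"jaw":0,"linear":[0,0,0],"twist":7},{"jaw":0,"linear":[0,0,0],"twist":7},{"jaw":0,"linear":[0,0,0],"twist":7},{"jaw":0,"linear":[0,0,0],"twist":7},{"jaw":0,"linear":[0,0,0],"twist":7}]'
python3 -m pendant '[{"jaw":0,"linear":[0,0,0],"twist":6},{"jaw":0,"linear":[0,0,0],"twist":6},{"jaw":0,"linear":[0,0,0],"twist":5},{"jaw":0,"linear":[0,0,0],"twist":0},{"jaw":0,"linear":[0,0,0],"twist":0}]'
python3 -c "
from h import *
rel((.5445,-.256,.068))
w=shot('wrist');cv2.imwrite('pics/w4.png',cv2.resize(w['color'],(768,576)))"
```

```text
time: 5.88
position: [0.5474, -0.265, 0.1615]
tool_rot: [-0.003, 1.0, -0.004, 0.002]
ft_force: [1.4, 0.2, -1.7]
grip_width: 0.012
grip_force: 20.0
time: 6.88
position: [0.5472, -0.2566, 0.161]
tool_rot: [0.667, 0.745, -0.0, 0.0]
ft_force: [-0.4, -0.1, -1.6]
grip_width: 0.012
grip_force: 20.0
time: 7.3
position: [0.5472, -0.2565, 0.161]
tool_rot: [0.767, 0.641, -0.0, 0.0]
ft_force: [-0.5, 0.5, -1.6]
grip_width: 0.0121
grip_force: 20.0
t 7.3 pos [ 0.5472 -0.2565  0.161 ] F [-0.5  0.5 -1.6] yaw_y -10.2 w 0.0121 gf 20.0 q6 -0.44
tool cm [ 0.01 -0.27  9.3 ]
```

View pics/w4.png

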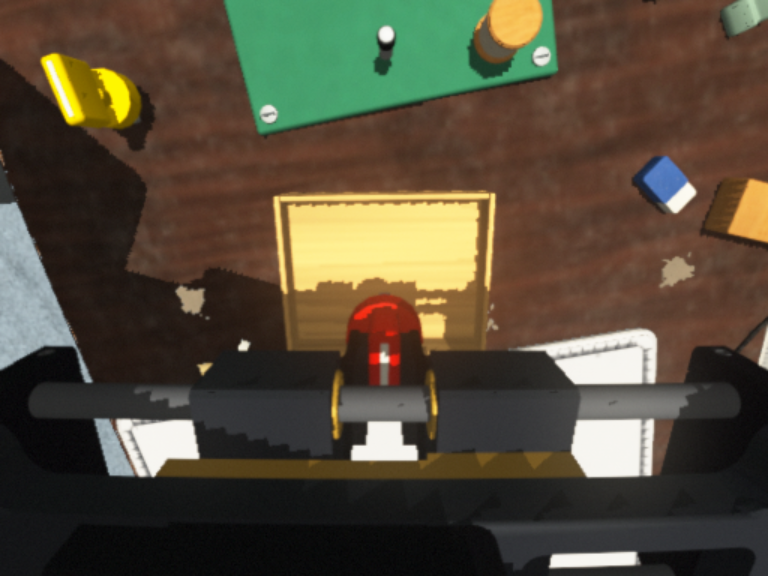

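The plug hangs over the tray, aligned with it; the tray's front corners are at (275,195) and (495,193). Lower and release.

```bash
python3 -m pendant '[{"jaw":0,"linear":[0,0,3],"twist":0},{"jaw":0,"linear":[0,0,3],"twist":0},{"jaw":0,"linear":[0,0,2],"twist":0},{"jaw":0,"linear":[0,0,1.0],"twist":0},{"jaw":0,"linear":[0,0,0.7],"twist":0},{"jaw":0,"linear":[0,0,0],"twist":0},{"jaw":0,"linear":[0,0,0],"twist":0}]'
python3 -m pendant '[{"jaw":0.5,"linear":[0,0,0],"twist":0},{"jaw":0.5,"linear":[0,0,0],"twist":0},{"jaw":0.5,"linear":[0,0,0],"twist":0},{"jaw":0.5,"linear":[0,0,0],"twist":0},{"jaw":0.5,"linear":[0,0,-1],"twist":0},{"jaw":0.5,"linear":[0,0,-1],"twist":0},{"jaw":0.5,"linear":[0,0,-2],"twist":0},{"jaw":0.5,"linear":[0,0,-3],"twist":0},{"jaw":0.5,"linear":[0,0,-3],"twist":0},{"jaw":0.5,"linear":[0,0,0],"twist":0},{"jaw":0.5,"linear":[0,0,0],"twist":0}]'
python3 -c "
from h import *
rel(None)
w=shot('wrist');cv2.imwrite('pics/w5.png',cv2.resize(w['color'],(768,576)))"
```

```text
time: 7.93
position: [0.5477, -0.2567, 0.0646]
tool_rot: [0.768, 0.641, 0.0, 0.001]
ft_force: [0.1, 1.0, 0.0]
grip_width: 0.0117
grip_force: 20.0
time: 8.85
position: [0.5486, -0.2572, 0.1674]
tool_rot: [0.768, 0.641, 0.001, 0.003]
ft_force: [-0.5, -0.7, 0.6]
grip_width: 0.0437
grip_force: 0.0
t 8.85 pos [ 0.5486 -0.2572  0.1674] F [-0.5 -0.7  0.6] yaw_y -10.3 w 0.0437 gf 0.0 q6 -0.44
```

View pics/w5.png

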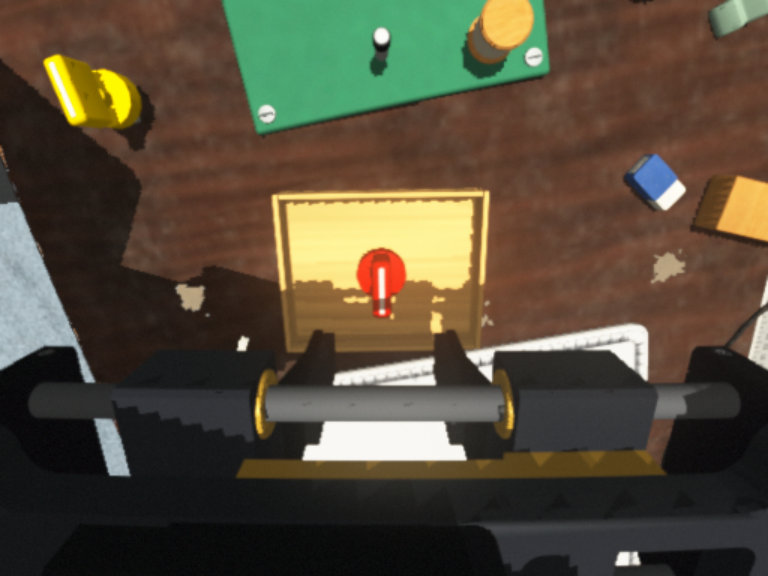

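The plug stands upright in the tray at (382,275). Now to the handle.

```bash
python3 -m pendant '[{"jaw":0.5,"linear":[3.5,-1.1,0],"twist":0},{"jaw":0.5,"linear":[3.5,-1.1,0],"twist":0},{"jaw":0.5,"linear":[3.5,-1.1,0],"twist":0},{"jaw":0.5,"linear":[3.5,-1.1,0],"twist":0},{"jaw":0.5,"linear":[3.5,-1.1,0],"twist":0},{"jaw":0.5,"linear":[3.5,-1.1,0],"twist":0},{"jaw":0.5,"linear":[3.5,-1.1,0],"twist":0},{"jaw":0.5,"linear":[3.5,-1.1,0],"twist":0},{"jaw":0.5,"linear":[0,0,0],"twist":-7},{"jaw":0.5,"linear":[0,0,0],"twist":-7},{"jaw":0.5,"linear":[0,0,0],"twist":-7},{"jaw":0.5,"linear":[0,0,0],"twist":-7}]' >/dev/null
python3 -m pendant '[{"jaw":0.5,"linear":[0,0,1],"twist":-7},{"jaw":0.5,"linear":[0,0,1],"twist":-7},{"jaw":0.5,"linear":[0,0,1],"twist":-7},{"jaw":0.5,"linear":[0,0,1],"twist":-7},{"jaw":0.5,"linear":[0,0,0],"twist":-7},{"jaw":0.5,"linear":[0,0,0],"twist":-7},{"jaw":0.5,"linear":[0,0,0],"twist":0}]'
python3 - <<'E'
from h import *
t=load('top')
for n,c in [('top',t),('wrist',shot('wrist'))]:
    P=cloud(c);m=(c['depth']>0)&(np.hypot(P[...,0]-.514,P[...,1]-.038)<.02)&(abs(P[...,2]-.091)<.004)
    print(n,m.sum(),cv2.minEnclosingCircle((P[m][:,:2]*1000).astype(np.float32)) if m.any() else '')
rel((.514,.038,.072))
E
```

```text
time: 10.48
position: [0.5096, 0.0351, 0.1226]
tool_rot: [0.261, 0.965, -0.0, -0.002]
ft_force: [0.3, -0.1, 0.4]
grip_width: 0.0434
grip_force: 0.0
top 35 ((518.2356567382812, 39.87615203857422), 7.31641960144043)
wrist 373 ((519.02099609375, 40.228458404541016), 7.940589904785156)
t 10.53 pos [0.5098 0.0351 0.123 ] F [-0.7 -0.4 -0.6] yaw_y 59.5 w 0.0436 gf 0.0 q6 -1.19
tool cm [-0.23  0.47  5.09]
```

```bash
python3 -m pendant '[{"jaw":0.5,"linear":[-0.5,0.9,0],"twist":0},{"jaw":0.5,"linear":[0,0,2],"twist":0},{"jaw":0.5,"linear":[0,0,2],"twist":0},{"jaw":0.5,"linear":[0,0,1.1],"twist":0},{"jaw":0.5,"linear":[0,0,0],"twist":0},{"jaw":0,"linear":[0,0,0],"twist":0},{"jaw":0,"linear":[0,0,0],"twist":0},{"jaw":0,"linear":[0,0,0],"twist":0},{"jaw":0,"linear":[0,0,0],"twist":0},{"jaw":0,"linear":[0,0,0],"twist":0}]' 15
python3 - <<'E'
from h import *
t=load('top');P=cloud(t);m=(t['depth']>0)&(np.hypot(P[...,0]-.652,P[...,1]+.041)<.02)&(abs(P[...,2]-.049)<.005)
print(m.sum(),cv2.minEnclosingCircle((P[m][:,:2]*1000).astype(np.float32)))
rel(None)
E
```

```text
time: 11.37
position: [0.5203, 0.0402, 0.0738]
tool_rot: [0.262, 0.965, 0.0, 0.001]
ft_force: [-0.3, 0.1, 0.3]
grip_width: 0.0178
grip_force: 0.0
105 ((650.5755615234375, -39.42540740966797), 17.899486541748047)
t 11.37 pos [0.5203 0.0402 0.0738] F [-0.3  0.1  0.3] yaw_y 59.6 w 0.0178 gf 0.0 q6 -1.18
```

```bash
python3 -m pendant '[{"jaw":0,"linear":[0,0,0],"twist":0},{"jaw":0,"linear":[0,0,0],"twist":0},{"jaw":0,"linear":[-0.06,-1.39,0],"twist":-5},{"jaw":0,"linear":[-0.06,-1.39,0],"twist":-5},{"jaw":0,"linear":[-0.06,-1.39,0],"twist":-5},{"jaw":0,"linear":[-0.06,-1.39,0],"twist":-5},{"jaw":0,"linear":[0,0,0],"twist":0},{"jaw":0,"linear":[0,0,0],"twist":0}]' 20
python3 - <<'E'
from h import *
rel(None); o=robot.get_obs();print(o['moment'])
d=o['position'][:2]-[.652,-.041];print(np.linalg.norm(d),np.degrees(np.arctan2(d[1],d[0]))%360)
E
```

```text
time: 12.03
position: [0.5007, -0.0117, 0.0737]
tool_rot: [0.092, 0.996, 0.0, 0.0]
ft_force: [0.1, 2.8, 5.1]
grip_width: 0.0152
grip_force: 20.0
t 12.03 pos [ 0.5007 -0.0117  0.0737] F [0.1 2.8 5.1] yaw_y 79.4 w 0.0152 gf 20.0 q6 -1.64
[0.58966657 0.05862496 0.06083125]
0.15412106200125578 169.05477697362227
```

```bash
python3 -m pendant '[{"jaw":0,"linear":[-0.06,-1.39,0],"twist":-5},{"jaw":0,"linear":[-0.06,-1.39,0],"twist":-5},{"jaw":0,"linear":[-0.06,-1.39,0],"twist":-5},{"jaw":0,"linear":[-0.06,-1.39,0],"twist":-5},{"jaw":0,"linear":[-0.06,-1.39,0],"twist":-5},{"jaw":0,"linear":[-0.06,-1.39,0],"twist":-5},{"jaw":0,"linear":[-0.06,-1.39,0],"twist":-5},{"jaw":0,"linear":[0,0,0],"twist":0},{"jaw":0,"linear":[0,0,0],"twist":0}]' 20
python3 - <<'E'
from h import *
rel(None); o=robot.get_obs();print(o['moment'])
d=o['position'][:2]-[.652,-.041];print(np.linalg.norm(d),np.degrees(np.arctan2(d[1],d[0]))%360)
R=Ro.from_quat(o['tool_rot']).as_matrix();print('F tool',R.T@o['ft_force'])
E
```

```text
time: 12.78
position: [0.5121, -0.1061, 0.0736]
tool_rot: [-0.212, 0.977, 0.001, -0.0]
ft_force: [-1.7, 5.9, 6.8]
grip_width: 0.015
grip_force: 20.0
t 12.78 pos [ 0.5121 -0.1061  0.0736] F [-1.7  5.9  6.8] yaw_y 114.4 w 0.015 gf 20.0 q6 -2.42
[0.91088078 0.12592412 0.01422439]
0.15425901457157712 204.95503636226795
F tool [-0.86686871  6.12008263 -6.76363095]
```

```bash
python3 -m pendant '[{"jaw":0,"linear":[-0.02,-0.7,0],"twist":-2.5},{"jaw":0,"linear":[-0.02,-0.7,0],"twist":-2.5},{"jaw":0,"linear":[-0.01,-0.42,0],"twist":-1.5},{"jaw":0,"linear":[0,0,0],"twist":0},{"jaw":0,"linear":[0,0,0],"twist":0}]' 20
python3 -m pendant '[{"jaw":0,"linear":[0,-0.2,0],"twist":-0.5},{"jaw":0,"linear":[0,-0.2,0],"twist":-0.5},{"jaw":0,"linear":[0,0,0],"twist":0},{"jaw":0,"linear":[0,0,0],"twist":0}]'
python3 - <<'E'
from h import *
rel(None); o=robot.get_obs()
d=o['position'][:2]-[.652,-.041];print(np.linalg.norm(d),np.degrees(np.arctan2(d[1],d[0]))%360)
R=Ro.from_quat(o['tool_rot']).as_matrix();print('F tool',R.T@o['ft_force'])
E
```

```text
time: 13.2
position: [0.5201, -0.1212, 0.0736]
tool_rot: [-0.267, 0.964, 0.002, -0.001]
ft_force: [-1.7, 4.4, 7.3]
grip_width: 0.0154
grip_force: 20.0
time: 13.53
position: [0.5219, -0.1243, 0.0736]
tool_rot: [-0.276, 0.961, 0.002, -0.001]
ft_force: [-1.9, 5.0, 7.3]
grip_width: 0.0153
grip_force: 20.0
t 13.53 pos [ 0.5219 -0.1243  0.0736] F [-1.9  5.   7.3] yaw_y 122.0 w 0.0153 gf 20.0 q6 -2.57
0.1544713716460956 212.64094605352253
F tool [-1.05750026  5.21796619 -7.26866181]
```

Still spring force only, so the stop isn't reached yet. Small steps until the force rises.

```bash
python3 -m pendant '[{"jaw":0,"linear":[0,-0.2,0],"twist":-0.5},{"jaw":0,"linear":[0,-0.2,0],"twist":-0.5},{"jaw":0,"linear":[0,0,0],"twist":0},{"jaw":0,"linear":[0,0,0],"twist":0}]' | sed -n '2p;4p'
python3 -c "
from h import *
rel(None); o=robot.get_obs();R=Ro.from_quat(o['tool_rot']).as_matrix();print('F tool',R.T@o['ft_force'])"
python3 -m pendant '[{"jaw":0,"linear":[0,-0.2,0],"twist":0},{"jaw":0,"linear":[0,0,0],"twist":0},{"jaw":0,"linear":[0,0,0],"twist":0}]' | sed -n '2p;4p'
python3 -c "
from h import *
rel(None); o=robot.get_obs();R=Ro.from_quat(o['tool_rot']).as_matrix();print('F tool',R.T@o['ft_force'])"
```

```text
position: [0.523, -0.1261, 0.0736]
ft_force: [-3.1, 8.9, 11.1]
t 13.87 pos [ 0.523  -0.1261  0.0736] F [-3.1  8.9 11.1] yaw_y 123.0 w 0.0154 gf 20.0 q6 -2.6
F tool [ -2.19586143   9.23880662 -11.01346376]
position: [0.5231, -0.1264, 0.0734]
ft_force: [-2.1, 12.0, 11.4]
t 14.12 pos [ 0.5231 -0.1264  0.0734] F [-2.1 12.  11.4] yaw_y 122.9 w 0.0155 gf 20.0 q6 -2.6
F tool [ -4.70471004  11.33221428 -11.25370985]
```

The tool has stalled and the force has risen, so it is at the stop. Add a little preload, then check with the cameras.

```bash
python3 -m pendant '[{"jaw":0,"linear":[0,-0.15,0],"twist":0},{"jaw":0,"linear":[0,-0.15,0],"twist":0},{"jaw":0,"linear":[0,0,0],"twist":0},{"jaw":0,"linear":[0,0,0],"twist":0},{"jaw":0,"linear":[0,0,0],"twist":0},{"jaw":0,"linear":[0,0,0],"twist":0}]' 25
python3 -c "
from h import *
rel(None); o=robot.get_obs();R=Ro.from_quat(o['tool_rot']).as_matrix();print('F tool',R.T@o['ft_force'])
s=shot('scene');t=shot('top')
a=cv2.resize(s['color'][140:290,140:400],(780,450),interpolation=cv2.INTER_CUBIC)
cv2.imwrite('pics/e.png',a)
"
```

```text
time: 14.62
position: [0.5233, -0.1268, 0.0734]
tool_rot: [-0.283, 0.959, 0.007, -0.003]
ft_force: [-4.0, 17.1, 14.1]
grip_width: 0.0153
grip_force: 25.0
t 14.62 pos [ 0.5233 -0.1268  0.0734] F [-4.  17.1 14.1] yaw_y 122.9 w 0.0153 gf 25.0 q6 -2.6
F tool [ -5.89114389  16.72296634 -13.89645199]
```

View pics/e.png

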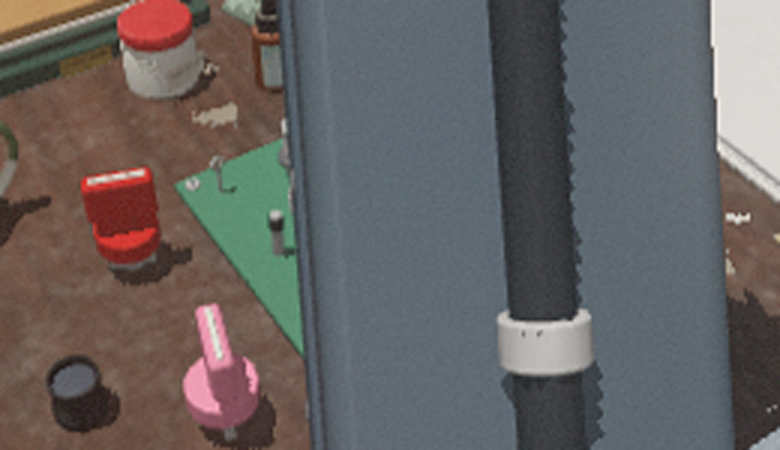

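The scene view is blocked by the robot, but the numbers settle it: the handle moved a 167 mm chord at a 160 mm radius, which is 1.10 rad. The tool has stalled against the stop at 17 N.

```bash
python3 -c "
from rig import robot
print(robot.hand_in())"
```

```text
the job is handed in; nothing more can be done
None
```

I put the red lock plug in the wooden tray and handed in with the tension arm held at its far stop (about 1.10 rad by the tool's travel); the plug went about 37° counterclockwise, not clockwise, because its bar started about 37° clockwise of the marks.

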